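Fit a seed meter's drive shaft through both bushings and hold it for the clip

TASK

Slide the clear door of the low parts cabinet fully open, take the steel drive shaft out of the rack inside, and lower it foot first through the seed meter's upper bushing, on through the white roller and through the lower bushing, until the clip groove near its foot is in the clear underneath. The shaft has no head and would drop through, so finish while still holding it there, hanging in the gripper clear of the stand's base plate, so that a mate can snap the clip on. Leave the door open, and do not disturb the other loose parts in the rack and on the bench.

Things in the scene. Friction and masses are not known exactly. Their poses are not given: they have to be found in the camera images.
- cabinet: low grey steel parts cabinet, 200 mm deep (x) by 380 mm wide (y), fixed to the bench; aluminium door tracks on its long top edges, tops 168 mm above the bench. Origin: centre of its underside, z up. The +y bay holds white nylon rollers under a fixed clear pane; the -y bay, under the sliding clear door, is 182 mm long in y (to the end wall) by 188 mm in x inside and holds the shaft rack
- door (a joint): flat clear sliding door over the cabinet's -y bay (top face 162 mm above the bench): 0 m = fully shut, 0.170 m = fully open against its stop, lying over the fixed pane. It moves along the cabinet's +y as the value grows, starts 0 to 50 mm open, slides at about 1.5 N and stays where it is left
- door_grip (a point): top centre of the sliding door's black upright grip, 187 mm above the bench: a block 50 mm long (cabinet's x), 14 mm thick (cabinet's y, the sliding direction) and 25 mm tall, standing on the door near its -y edge
- shaft: bright steel drive shaft, plain round rod 14 mm in diameter, 150 mm long, about 0.18 kg, upright in one of the three rack sockets (which varies), top 156 mm above the bench; small dark keyseat near the top. Origin: centre of its foot (lower end), z towards its top. The lowest 6 mm taper to 9 mm across; the dark clip groove lies 6 to 8 mm above the foot
- shaft_foot (a point): centre of the shaft's foot, the same point as shaft's origin
- meter: aluminium seed meter frame in a blue stand fixed to the bench: two level arms, one above the other, joined by a wall at its -y side (130 mm high), each with a brass flanged bushing. Both bores are upright, 16 mm in diameter, on the body's z axis; origin on that axis at bench level. Between them, in line, a white fluted roller with a 20 mm bore, free to spin. Base plate 10 mm thick
- upper_bore (a point): centre of the upper bushing's mouth, level with its flange's top, 134 mm above the bench. The mouth narrows from 24 mm to the 16 mm bore over the first 4 mm; the bushing's underside is 20 mm below this point. Nothing on the meter stands higher
- lower_bore (a point): centre of the lower bushing's underside, 50 mm above the bench; its top mouth, countersunk like the upper one, is 20 mm higher. The base plate's top is 40 mm below this point
- spindle: brass spindle, 10 mm in diameter with a 15 mm head, 115 mm long, upright in another socket of the rack, loose; leave alone. Origin: centre of its foot
- spacer: blue plastic spacer rod, 15 mm in diameter, 85 mm long, upright in the third socket, loose; leave alone. Origin: centre of its foot
- cover: red steel meter cover, a round pan 170 mm across and 42 mm high, lying loose on the bench at the right side, beside the meter; leave alone. Origin: centre of its underside
- coupling: brass drive coupling, 42 mm across and 36 mm high, standing loose on the bench between the cabinet and the meter; leave alone. Origin: centre of its underside
- disc: black plastic cell disc, 176 mm across, 5 mm thick with a 15 mm high hub, lying loose on the bench beyond the meter; leave alone. Origin: centre of its underside
- spare_roller: white fluted nylon roller, 62 mm across, 41 mm high, standing loose on the bench in front of the small-parts drawers at the back; leave alone. Origin: centre of its underside
- wrench: steel wrench, 170 mm long, lying loose on the bench between the robot and the meter; leave alone. Origin: under its middle
- rack_mid (a point): top centre of the black rack block in the cabinet's -y bay, 42 mm above the bench, at cabinet x = 0, y = -101 mm. Three upright 17 mm sockets in a row along the cabinet's y: at this point and 46 mm either side. Fingers closing along the cabinet's x straddle one rod clear of its neighbours. The bay's floor is 6 mm above the bench

How it is judged:
On the way, in this order (a step that is already met when the one before it is completed fails the run):
1. the clear door is slid fully open (within 10 mm of its stop) (value of joint door above 0.16 m), for 0.2 s.
2. the shaft is lifted out of the cabinet, in the fingers (height (world z) of shaft_foot above 0.15 m and contact force between the fingers and shaft above 1 N), for 0.1 s.
3. the shaft's foot has come down through the upper bushing, not yet through the lower (z of shaft_foot in the frame of upper_bore below -0.022 m and z of shaft_foot in the frame of lower_bore above 0.002 m and horizontal distance between shaft_foot and upper_bore below 0.008 m and angle between the z axis of shaft and the z axis of meter, either way round below 0.15 rad), for 0.1 s.
At the end, for the whole second after the job is handed in: Shaft upright in both bushings (within 0.06 rad, foot within 4 mm of the bore axis), foot at least 10 mm below the lower bushing's underside and 3 mm or more above the base plate, gripped by the fingers (over 1 N) and at rest; door within 15 mm of fully open (z of shaft_foot in the frame of lower_bore below -0.01 m and horizontal distance between shaft_foot and lower_bore below 0.004 m and angle between the z axis of shaft and the z axis of meter, either way round below 0.06 rad and height (world z) of shaft_foot above 0.013 m and contact force between the fingers and shaft above 1 N and linear speed of shaft below 0.02 m/s and value of joint door above 0.155 m); the arm keeps its last pose, push and grip.
It fails at once if another loose part on the bench is disturbed (moved more than 15 mm) (distance of any of cover, coupling, disc, spare_roller, wrench from where it was at the start of the episode above 0.015 m).
It fails at once if the spindle or the spacer is pulled up or tipped in the rack (distance of any of spindle, spacer from where it was at the start of the episode above 0.012 m or angle between any of spindle, spacer's own z axis and vertical above 0.3 rad).
It also fails if it takes over 56 s, if anything falls off the work surface, if the arm or the gripper's body presses on something with over 40 N, if the wrist force passes 120 N, or if a joint passes its speed limit or range.

ROBOT

A 7-joint arm with a two-finger parallel gripper is mounted at the origin on the work surface. World frame = base frame: x ahead of the robot, y to its left, z up, the work surface at z = 0. Lengths are in m, angles in rad, forces in N, time in s.
With the tool pointing down it reaches from about 0.4 to 0.85 m from the base axis. Payload 10.4 kg.
Tool frame: the origin (TCP) lies on the centre line of the jaws, within the pads' length; the fingertips stand 11 mm ahead of it and the grasp point (between the pads) lies 8 mm behind it; z points along the fingers, y is the line along which they close (so a half turn about z gives the same grasp; the last joint's range is limited). The gripper opens to 87 mm and grips with 3 to 60 N. Pads are 19 mm wide; open, the fingers measure 117 mm over their backs; the gripper's body (75 mm by 190 mm) begins 51 mm behind the grasp point.
Start: joints at [-1.169, 0.332, -0.065, 1.46, 0.022, 1.35, -0.088], TCP at [0.258, 0.569, 0.195] pointing down, gripper open.
Joint ranges: [-2.6, 2.6], [-0.5, 2.12], [-1.47, 1.34], [0.16, 2.42], [-1.27, 4.41], [0.06, 2.06], [-2.6, 2.6]. Speed limits (rad/s): [2.22, 2.22, 2.79, 2.79, 3.14, 3.14, 3.14].

INTERFACE

Orientations are given as a unit quaternion [w, x, y, z].
In Python, from station import r gives the robot as it stands.
- The arm moves only by the shell command python3 -m crank 'ROWS' [OPENING]. ROWS is text: rows parted by semicolons, each of 4 numbers parted by spaces: the shift along the tool's x, y, z in cm, then the turn about the tool's z in rad. In form: tx ty tz yaw; .... A call has 1 to 20 rows; each row is the pose to reach, as a shift and turn from the pose commanded when the call began, along the tool's axes at that moment; what a row does not reach only later rows make up. A row lasts 1/8 s, in which the tool goes at most 62.5 mm and 10.7 degrees, less where a joint would pass 70% of its speed; a pose out of reach is approached as far as the arm can. A call with a gripper value outside its range is refused whole. OPENING is the finger opening in cm, from 0 to 8.7, set as the call begins (- or left out, the last holds). The fingers move at their own pace and stop on an object; the grip force is fixed at half the most. Time passes only in rows, so rows that repeat a pose let the fingers close. It gives the time, the measured TCP pose, the force, the opening and the grip force at its end, in the units of the state.
- r.sense(): the state, without advancing time (a new reading comes with each control period).
- r.grab_frame(name): name is "scene" or "side" or "wrist"; returns the picture (420x560x3 uint8, red, green, blue); there is no depth.
- r.camera_model(name): a dict with "K" (3x3 intrinsics, pixels), "R" (3x3) and "t" (3): a world point X has camera coordinates R X + t. Camera axes: x right, y down, z forward; pixel columns grow to the right and rows downward; lengths in m; the calibration is good to about 2 mm. The wrist camera is an equidistant fisheye: a pixel r from the principal point sees the ray r / f radians off the axis. A picture is of the moment at which its call begins: read the wrist's pose just before it. camera_model takes no time and is no camera call; for the wrist camera it gives the pose at the moment of the call.
- r.finish_job(): hands the job in; it is judged then, once.
The state is a dict: "clock": time; "joints": joint angles; "dq": joint speeds; "effort": joint torques, N m; "tool_pos": TCP position; "tool_rot": TCP orientation; "contact_force": force on the tool from outside, world axes, zero at the start; "ft_torque": the same for the moment, N m; "gripper_width": finger opening in m; "gripper_force": force on a finger pad.
Only numpy, scipy, OpenCV 4.12 (cv2) and the standard library are available. Lean on these libraries where they do the work, as an engineer would, in place of code of your own. Each camera call takes 0.05 s, during which the arm holds its last target. There are 200 camera calls.

## Working session

There is one attempt and no reset: what is moved stays moved. The work goes in short steps, Python scripts to look and compute and a shell command to move; the robot and the scene stay as the last step left them, time stands still between calls to the robot, and variables do not carry over. Pictures are saved under pics/ and viewed, at most 10 in all, crops included, and the job is handed in when it is done.

```bash
ls; mkdir -p pics; python3 - <<'E'
from station import r
import cv2,numpy as np
s=r.sense();print(s)
for n in("scene","side","wrist"):
    m=r.camera_model(n);print(n,np.round(m["K"],1).tolist(),np.round(m["R"],3).tolist(),np.round(m["t"],3).tolist())
    cv2.imwrite(f"pics/{n}0.png",r.grab_frame(n)[:,:,::-1])
E
```

```text
pics
{'clock': 0.0, 'joints': array([-1.1686024 ,  0.33285623, -0.06471615,  1.46093041,  0.02164754,
        1.34986801, -0.08852057]), 'dq': array([-0.00092691,  0.00103049,  0.00077246, -0.00259668, -0.00032876,
       -0.00132857, -0.00048674]), 'effort': array([ 6.93946386e-04, -6.23271275e+01,  2.49573524e-02, -3.89897382e+01,
       -6.14056620e-02,  3.97303922e-02,  7.55726796e-05]), 'tool_pos': array([0.25742778, 0.56907449, 0.19406898]), 'tool_rot': array([-9.30513684e-05,  2.10790893e-01,  9.77530937e-01, -6.76146454e-04]), 'contact_force': array([0.63021125, 0.33065286, 0.49505903]), 'ft_torque': array([ 0.02326043, -0.0069338 , -0.01375969]), 'gripper_force': 0.0, 'gripper_width': 0.08728132511387583}
scene [[393.3, 0.0, 272.0], [0.0, 393.3, 215.9], [0.0, 0.0, 1.0]] [[0.972, -0.235, 0.01], [-0.217, -0.912, -0.348], [0.09, 0.336, -0.938]] [-0.556, 0.065, 0.974]
side [[523.0, 0.0, 274.8], [0.0, 523.0, 210.7], [0.0, 0.0, 1.0]] [[0.834, 0.552, -0.007], [0.524, -0.795, -0.306], [-0.174, 0.251, -0.952]] [-0.377, -0.346, 1.491]
wrist [[325.2, 0.0, 277.7], [0.0, 325.2, 208.3], [0.0, 0.0, 1.0]] [[0.411, 0.911, -0.002], [0.873, -0.394, 0.287], [0.261, -0.12, -0.958]] [-0.625, -0.035, 0.392]
```

View pics/scene0.png

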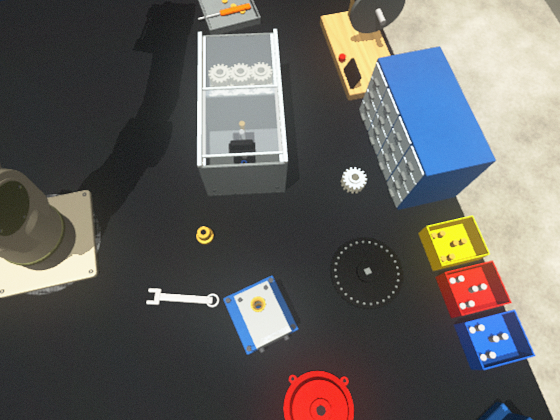

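View pics/side0.png

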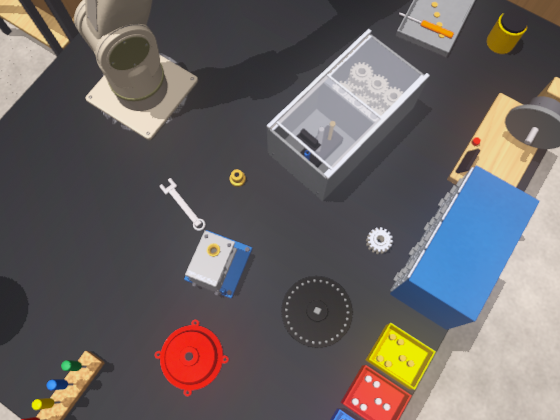

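The scene view shows the cabinet (columns 197–287, rows 30–195), the door grip around (242,148), the meter bushing at about (258,304). In the side view the grip is at (310,140) and the bushing at (213,250). I'll enlarge those areas.

```bash
python3 - <<'E'
import cv2,numpy as np
a=cv2.imread("pics/scene0.png");b=cv2.imread("pics/side0.png")
f=lambda i,x,y,w,h,s:cv2.resize(i[y:y+h,x:x+w],(w*s,h*s),interpolation=cv2.INTER_CUBIC)
A=f(a,190,75,110,125,4) # 440x500
B=f(b,255,85,90,125,4) #360x500
cv2.imwrite("pics/c1.png",np.hstack([A,B]))
C=f(a,215,265,90,100,4);D=f(b,175,220,90,100,4)
cv2.imwrite("pics/c2.png",np.hstack([C,D]))
E
```

```text
(no output)
```

View pics/c1.png

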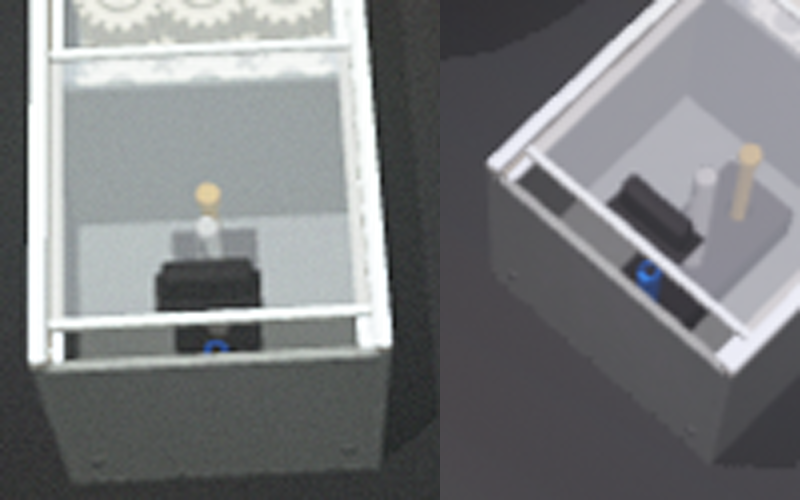

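View pics/c2.png

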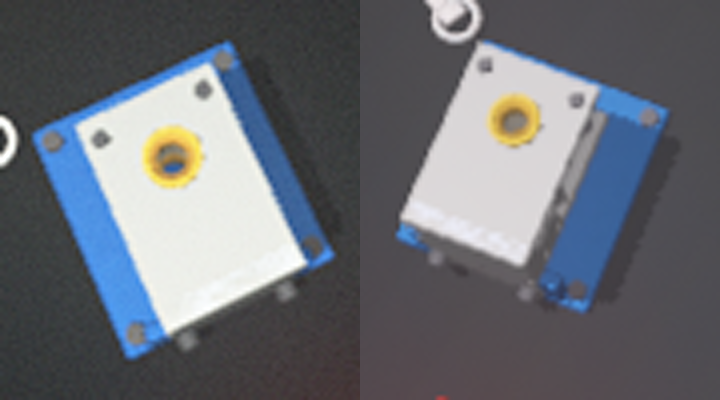

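The shaft is the silver rod in the middle socket, with the blue spacer at the −y socket and the brass spindle at the +y one; the grip top is around scene (242,143). The brass ring is clear in both meter crops. Next I'll compute positions.

```bash
cat >h.py <<'E'
from station import r
import cv2,numpy as np
from scipy.spatial.transform import Rotation as Ro
def ray(n,p,m=None):
    m=m or r.camera_model(n);K,R,t=map(np.array,(m["K"],m["R"],m["t"]))
    v=(np.array(p)-[K[0,2],K[1,2]])/K[0,0]
    if n=="wrist":
        th=np.linalg.norm(v);d=np.r_[v/max(th,1e-9)*np.sin(th),np.cos(th)]
    else: d=np.r_[v,1]
    return -R.T@t,R.T@d
def onz(n,p,z,m=None):
    c,d=ray(n,p,m);return (c+d*(z-c[2])/d[2])
def rel(p):
    "shift in tool axes, cm, from current TCP"
    s=r.sense();q=s["tool_rot"];R=Ro.from_quat([q[1],q[2],q[3],q[0]]).as_matrix()
    return 100*R.T@(np.array(p)-s["tool_pos"]),R
E
python3 - <<'E'
from h import *
C=lambda x,y,ox,oy:((x+.5)/4-.5+ox,(y+.5)/4-.5+oy)
P=lambda n,v:print(n,np.round(v,4))
fl=onz("scene",C(30,362,190,75),.168);fr=onz("scene",C(390,347,190,75),.168)
P("scene front",[fl,fr])
bl=onz("scene",(200,32),.168);br=onz("scene",(281,32),.168);P("back",[bl,br])
for i in((fl,bl),(fr,br)):
    d=i[1]-i[0];print("yaw",np.arctan2(-d[0],d[1]),np.linalg.norm(d))
sl=onz("side",C(487-440,165,255,85),.168);sr=onz("side",C(730-440,375,255,85),.168)
P("side front",[sl,sr])
d=fr-fl;print(np.arctan2(d[1],d[0]),np.linalg.norm(d));d=sr-sl;print(np.arctan2(d[1],d[0]),np.linalg.norm(d))
P("grip sc",onz("scene",C(208,273,190,75),.187));P("grip side",onz("side",C(655-440,205,255,85),.187))
P("shaft sc",onz("scene",C(206,226,190,75),.156));P("shaft side",onz("side",C(706-440,176,255,85),.156))
for n in("scene","side"):
    im=cv2.imread(f"pics/{n}0.png");h=cv2.cvtColor(im,cv2.COLOR_BGR2HSV)
    m=cv2.inRange(h,(15,90,100),(32,255,255))
    nn,l,st,ce=cv2.connectedComponentsWithStats(m)
    x0,y0=(258,304) if n=="scene" else (213,250)
    for k in range(1,nn):
        if st[k,4]>40 and np.hypot(ce[k][0]-x0,ce[k][1]-y0)<15:
            c=max(cv2.findContours((l==k).astype(np.uint8),cv2.RETR_EXTERNAL,2)[0],key=len)
            e=cv2.fitEllipse(c);print(n,st[k],e);P("bore",onz(n,e[0],.134))
print(rel([0,0,0])[1].round(3))
E
```

```text
scene front [[ 0.4092  0.0322  0.168 ]
 [ 0.6041 -0.0042  0.168 ]]
back [[0.4806 0.4031 0.168 ]
 [0.6804 0.3569 0.168 ]]
yaw -0.1900936131975141 0.3776352090259083
yaw -0.20809599573191936 0.3690978573070036
side front [[ 0.4098  0.0295  0.168 ]
 [ 0.6044 -0.0056  0.168 ]]
-0.18487285600452272 0.19827223312702635
-0.17810481107150006 0.19769159499527417
grip sc [0.5148 0.0533 0.187 ]
grip side [0.5131 0.0544 0.187 ]
shaft sc [0.5222 0.1025 0.156 ]
shaft side [0.522  0.1016 0.156 ]
scene [251 297  15  15 152] ((257.4981384277344, 303.95904541015625), (14.252758979797363, 14.812701225280762), 23.291332244873047)
bore [ 0.4716 -0.287   0.134 ]
side [207 244  13  13 111] ((213.23863220214844, 249.42982482910156), (12.291425704956055, 12.522589683532715), 83.43244171142578)
bore [ 0.4729 -0.2869  0.134 ]
[[-0.911  0.412 -0.   ]
 [ 0.412  0.911 -0.001]
 [-0.    -0.001 -1.   ]]
```

```bash
python3 -m crank '0 0 -4 0;0 0 -7.6 0.1;-10 -9 -7.6 0.3;-20 -18 -7.6 0.5;-30 -27 -7.6 0.8;-40 -36 -7.6 1.1;-45.8 -41.2 -7.6 1.331;-45.8 -41.2 -7.6 1.331;-45.8 -41.2 -7.6 1.331;-45.8 -41.2 -7.6 1.331;-45.8 -41.2 -7.6 1.331;-45.8 -41.2 -7.6 1.331;-45.8 -41.2 -7.6 1.331;-45.8 -41.2 -7.6 1.331;-45.8 -41.2 -7.6 1.331;-45.8 -41.2 -7.6 1.331;-45.8 -41.2 -7.6 1.331;-45.8 -41.2 -7.6 1.331' 1
python3 - <<'E'
from h import *
print(r.camera_model("wrist"))
cv2.imwrite("pics/w1.png",r.grab_frame("wrist")[:,:,::-1]);print(rel([0,0,0])[1].round(3),r.sense()["joints"].round(2))
E
```

```text
clock: 2.4
tool_pos: [0.505, 0.0056, 0.2709]
tool_rot: [-0.0, 0.769, 0.639, 0.0]
contact_force: [-0.8, -0.4, 0.4]
gripper_width: 0.0099
gripper_force: 0.0
{'K': array([[325.1922621 ,   0.        , 277.65260333],
       [  0.        , 325.1922621 , 208.33929598],
       [  0.        ,   0.        ,   1.        ]]), 'R': array([[ 9.83157140e-01, -1.82762045e-01, -2.68504536e-04],
       [-1.74978202e-01, -9.41706603e-01,  2.87352226e-01],
       [-5.27699330e-02, -2.82465411e-01, -9.57824945e-01]]), 't': array([-0.49544785,  0.0372463 ,  0.49244757])}
[[ 0.184  0.983  0.   ]
 [ 0.983 -0.184  0.   ]
 [ 0.     0.    -1.   ]] [-0.63  0.01  0.54  1.67 -0.01  1.46 -0.27]
```

View pics/w1.png

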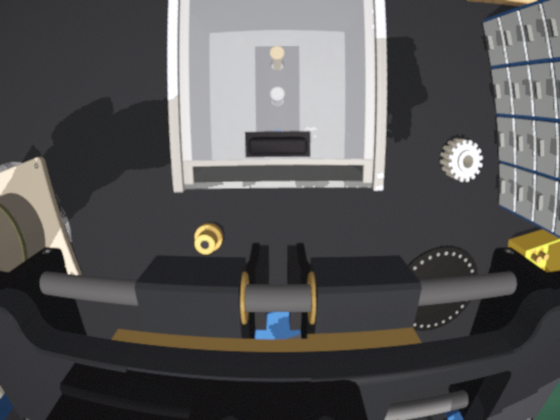

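The wrist view, aligned with the cabinet, shows the grip at (278,146), the shaft top at (277,94) and the spindle head at (277,53). The fingertips are at (258–297, 250).

```bash
python3 - <<'E'
from h import *
print(-np.array(r.camera_model("wrist")["R"]).T@r.camera_model("wrist")["t"])
im=cv2.imread("pics/w1.png");g=cv2.cvtColor(im,cv2.COLOR_BGR2GRAY)
print(g[125:165,278].tolist());print(g[80:108,277].tolist());print(g[94,262:294].tolist())
for p,z in(((278,138),.187),((278,155),.187),((278,132),.162),((277,94),.156),((249,147),.187),((307,147),.187),((179,190),.168),((378,190),.168)):
    X=onz("wrist",p,z);print(p,X.round(4),rel(X)[0].round(2))
E
```

```text
[0.51963345 0.08354886 0.46083324]
[168, 167, 166, 165, 163, 150, 112, 73, 58, 57, 56, 49, 35, 30, 37, 46, 52, 55, 56, 57, 57, 56, 57, 54, 53, 52, 48, 42, 40, 43, 57, 118, 181, 204, 215, 220, 222, 221, 214, 180]
[167, 168, 168, 168, 168, 170, 185, 211, 228, 233, 232, 231, 232, 232, 233, 233, 232, 232, 230, 223, 203, 187, 184, 184, 184, 183, 175, 169]
[166, 166, 166, 165, 166, 166, 168, 176, 198, 219, 229, 231, 231, 232, 232, 233, 233, 233, 233, 232, 230, 220, 198, 176, 168, 167, 166, 167, 166, 167, 167, 167]
(278, 138) [0.5161 0.0632 0.187 ] [5.88 0.02 8.39]
(278, 155) [0.5134 0.049  0.187 ] [4.43 0.02 8.39]
(278, 132) [0.5168 0.0668 0.162 ] [ 6.24  0.02 10.89]
(277, 94) [0.5223 0.1017 0.156 ] [ 9.78 -0.07 11.49]
(249, 147) [0.4906 0.0603 0.187 ] [ 5.13 -2.42  8.39]
(307, 147) [0.5388 0.0514 0.187 ] [5.13 2.47 8.39]
(179, 190) [0.4142 0.0324 0.168 ] [ 0.97 -9.42 10.29]
(378, 190) [ 0.6011 -0.0024  0.168 ] [ 0.99  9.58 10.29]
```

```bash
python3 -m crank '0 0 5 0;0 0 9 0;2 0 9 0;3.2 0 9 0;4 0 9 0;5 0 9 0;6 0 9 0;7 0 9 0;8 0 9 0;9 0 9 0;10 0 9 0;11 0 9 0;12 0 9 0;13 0 9 0;14 0 9 0;14.8 0 9 0;15.3 0 9 0;15.6 0 9 0;15.6 0 9 0'
python3 - <<'E'
from h import *
cv2.imwrite("pics/s2.png",r.grab_frame("side")[:,:,::-1][20:240,200:480])
cv2.imwrite("pics/w2.png",r.grab_frame("wrist")[:,:,::-1])
E
```

```text
clock: 4.82
tool_pos: [0.5338, 0.1587, 0.1808]
tool_rot: [-0.0, 0.769, 0.639, 0.0]
contact_force: [0.1, 0.5, -0.6]
gripper_width: 0.0099
gripper_force: 0.0
```

View pics/w2.png

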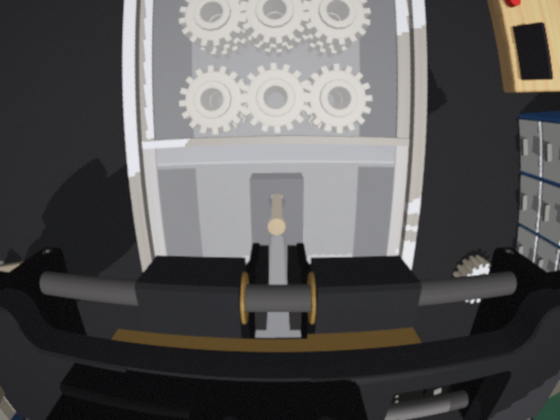

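The wrist view does not show the grip ahead of the fingers at (278,250). I'll check the side view.

```bash
python3 -c "
import cv2;a=cv2.imread('pics/s2.png');cv2.imwrite('pics/s2b.png',cv2.resize(a,None,fx=2.7,fy=2.7,interpolation=2))"
```

```text
(no output)
```

View pics/s2b.png

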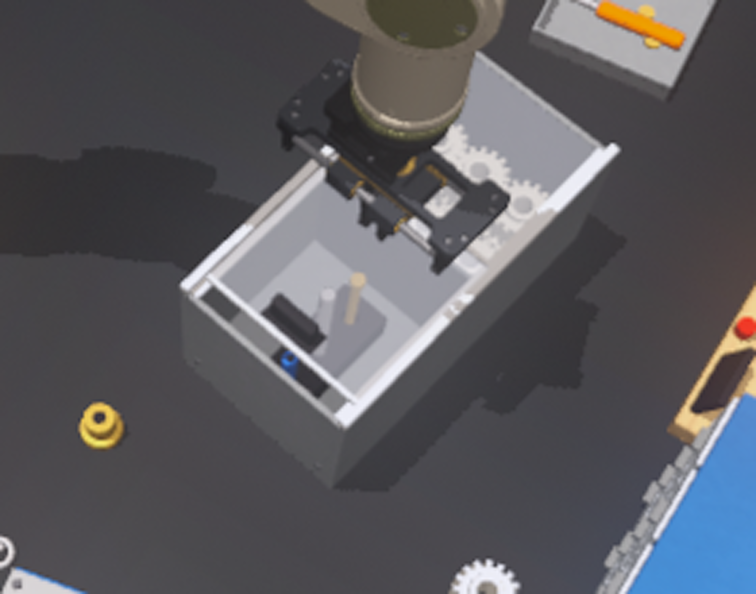

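The door did not move and the grip is still at about (309,138) in the full side picture, so the fingers must have passed over it. I'll go back and repeat in smaller checked steps.

```bash
python3 -m crank '0 0 -4 0;0 0 -6 0;-5 0 -6 0;-10 0 -6 0;-15.6 0 -6 0;-15.6 0 -6 0;-15.6 0 -2 0;-15.6 0 0.5 0;-15.6 0 0.5 0;-15.6 0 0.5 0;-15.6 0 0.5 0'; python3 -m crank '1 0 0 0;2 0 0 0;3 0 0 0;3.5 0 0 0;4 0 0 0;4.5 0 0 0;5 0 0 0;5 0 0 0'
python3 - <<'E'
from h import *
cv2.imwrite("pics/s3.png",cv2.resize(r.grab_frame("side")[:,:,::-1][80:220,240:400],None,fx=4,fy=4,interpolation=2))
E
```

```text
clock: 6.3
tool_pos: [0.5058, 0.0056, 0.177]
tool_rot: [0.0, 0.769, 0.639, 0.001]
contact_force: [-0.4, 0.3, 0.5]
gripper_width: 0.0099
gripper_force: 0.0
clock: 7.3
tool_pos: [0.5143, 0.0549, 0.1758]
tool_rot: [-0.0, 0.769, 0.639, 0.0]
contact_force: [0.3, 1.0, 1.0]
gripper_width: 0.01
gripper_force: 0.0
```

View pics/s3.png

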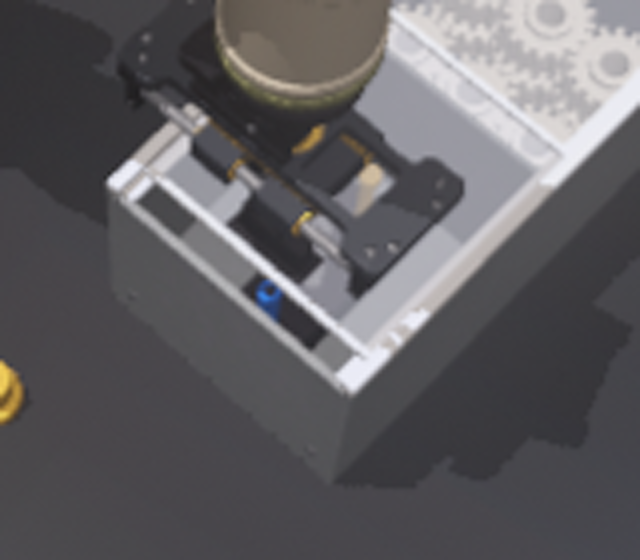

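```bash
cat >mont.py <<'E'
from h import *
import sys
a=r.grab_frame("wrist");b=r.grab_frame("side");c=r.grab_frame("scene")
f=lambda i,x,y,w,h:cv2.resize(i[y:y+h,x:x+w,::-1],(400,300),interpolation=2)
m=np.vstack([np.hstack([f(a,160,110,240,180),f(a,220,190,120,90)]),np.hstack([f(b,260,90,120,90),f(c,180,90,120,90)])])
cv2.imwrite(sys.argv[1],m)
E
python3 mont.py pics/m1.png
```

```text
(no output)
```

View pics/m1.png

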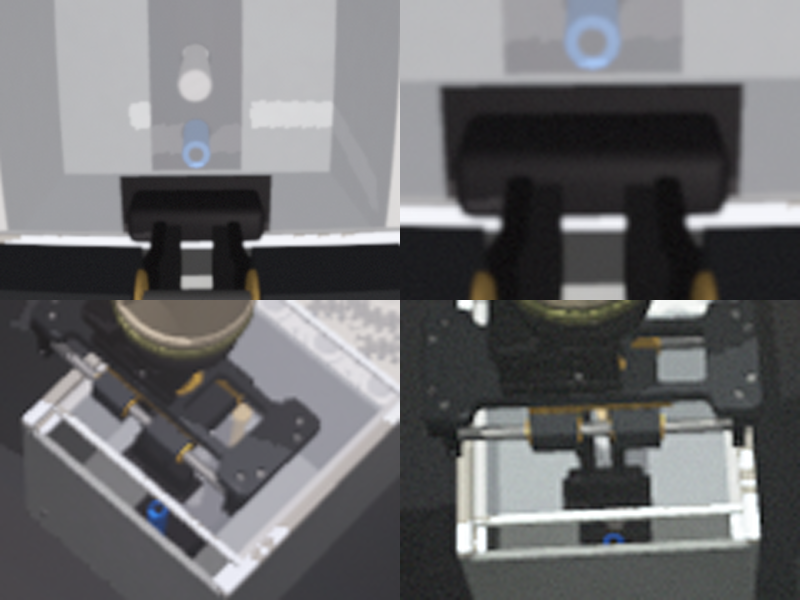

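The montage shows the fingertips drawn over the grip's top, around wrist (255–300, 244), with the door unmoved. I'll compare the tip rows numerically with the unobstructed view and with the TCP projection.

```bash
python3 - <<'E'
from h import *
s=r.sense();m=r.camera_model("wrist");K,R,t=map(np.array,(m["K"],m["R"],m["t"]));q=s["tool_rot"];T=Ro.from_quat([q[1],q[2],q[3],q[0]]).as_matrix()
def pj(p):
    X=R@(s["tool_pos"]+T@np.array(p))+t;th=np.arctan2(np.hypot(*X[:2]),X[2]);return (K[:2,2]+K[0,0]*th*X[:2]/np.hypot(*X[:2])).round(1),X[2].round(3)
for z in(.011,-.008,-.03):
  for x in(-.0095,.0095): 
    for y in(.005,.02): print(z,x,y,pj([x,y,z]))
now=r.grab_frame("wrist")
for nm,im in(("w0",cv2.imread("pics/wrist0.png")),("w1",cv2.imread("pics/w1.png")),("w2",cv2.imread("pics/w2.png")),("now",now)):
    g=im.mean(2).astype(int);
    if nm=="w0":print(nm);continue
    print(nm,[g[k,240:318:3].tolist() for k in range(225,275,6)])
E
```

```text
0.011 -0.0095 0.005 (array([285.1, 249.1]), np.float64(0.218))
0.011 -0.0095 0.02 (array([307.2, 249. ]), np.float64(0.218))
0.011 0.0095 0.005 (array([285.3, 222.5]), np.float64(0.213))
0.011 0.0095 0.02 (array([308.1, 222.5]), np.float64(0.213))
-0.008 -0.0095 0.005 (array([285.7, 261.4]), np.float64(0.2))
-0.008 -0.0095 0.02 (array([309.8, 261.3]), np.float64(0.2))
-0.008 0.0095 0.005 (array([286. , 232.9]), np.float64(0.194))
-0.008 0.0095 0.02 (array([310.9, 232.8]), np.float64(0.194))
-0.03 -0.0095 0.005 (array([286.6, 278.6]), np.float64(0.179))
-0.03 -0.0095 0.02 (array([313.3, 278.3]), np.float64(0.179))
-0.03 0.0095 0.005 (array([287. , 247.6]), np.float64(0.173))
-0.03 0.0095 0.02 (array([314.8, 247.5]), np.float64(0.173))
w0
w1 [[62, 63, 61, 62, 61, 63, 63, 62, 63, 62, 62, 61, 63, 62, 63, 63, 62, 62, 62, 62, 63, 63, 62, 61, 63, 62], [61, 62, 62, 62, 61, 62, 62, 62, 61, 63, 63, 63, 63, 62, 62, 61, 61, 63, 62, 61, 62, 61, 62, 61, 62, 62], [61, 61, 62, 63, 62, 62, 62, 61, 62, 63, 62, 62, 62, 62, 63, 62, 62, 62, 62, 61, 62, 62, 62, 61, 61, 61], [62, 62, 62, 61, 49, 32, 35, 61
[... 1979 characters left out ...]
, 38, 38, 37, 37, 38, 37, 38, 36, 38, 36, 38, 36], [37, 39, 37, 37, 32, 19, 26, 39, 39, 40, 41, 42, 41, 42, 43, 43, 43, 43, 43, 30, 23, 35, 47, 46, 48, 40], [35, 46, 50, 53, 22, 16, 16, 24, 21, 26, 37, 37, 37, 37, 38, 37, 26, 25, 24, 16, 16, 15, 40, 41, 40, 36], [222, 216, 215, 178, 18, 17, 22, 23, 22, 47, 206, 209, 208, 209, 209, 215, 66, 23, 26, 20, 15, 14, 175, 222, 229, 240], [28, 28, 59, 27, 15, 18, 22, 22, 23, 28, 68, 70, 70, 69, 69, 69, 28, 26, 24, 21, 17, 17, 24, 61, 27, 27], [29, 26, 21, 14, 17, 18, 24, 24, 23, 27, 67, 68, 70, 69, 69, 68, 24, 24, 23, 24, 21, 17, 16, 18, 26, 29], [28, 65, 58, 16, 17, 23, 24, 23, 25, 25, 71, 72, 72, 72, 72, 71, 23, 22, 24, 22, 21, 16, 17, 52, 67, 28]]
```

```bash
python3 -m crank '0 0 .2 0;0 0 .3 0;0 0 .3 0'; python3 -m crank '0 0 .2 0;0 0 .3 0;0 0 .3 0' |sed -n '2p;4p'; python3 -m crank '0 0 .2 0;0 0 .3 0;0 0 .3 0' |sed -n '2p;4p'
python3 - <<'E'
from h import *
g=cv2.imread("pics/wrist0.png").mean(2).astype(int)
for k in range(222,275,5):print(k,g[k,170:225:3].tolist(),g[k,335:390:3].tolist())
E
```

```text
clock: 7.92
tool_pos: [0.5142, 0.0544, 0.1727]
tool_rot: [-0.0, 0.769, 0.639, -0.0]
contact_force: [0.2, -0.2, 0.1]
gripper_width: 0.01
gripper_force: 0.0
tool_pos: [0.5142, 0.0545, 0.1697]
contact_force: [-0.6, 0.9, -0.8]
tool_pos: [0.5142, 0.0545, 0.1667]
contact_force: [0.4, 0.3, -0.0]
222 [84, 86, 85, 84, 85, 86, 85, 85, 85, 85, 85, 85, 86, 85, 86, 85, 86, 85, 84] [61, 59, 60, 60, 60, 59, 59, 59, 59, 59, 58, 58, 61, 59, 59, 59, 60, 60, 60]
227 [85, 85, 84, 85, 85, 85, 85, 86, 85, 85, 85, 86, 86, 86, 86, 85, 85, 84, 87] [60, 60, 58, 59, 60, 59, 60, 59, 59, 60, 59, 59, 59, 60, 60, 60, 60, 59, 59]
232 [86, 84, 85, 86, 85, 86, 85, 85, 86, 85, 86, 86, 85, 84, 85, 85, 86, 85, 86] [60, 59, 60, 59, 60, 60, 60, 58, 59, 60, 60, 59, 59, 59, 59, 59, 60, 59, 60]
237 [86, 84, 85, 85, 85, 86, 85, 85, 87, 85, 85, 85, 86, 86, 86, 85, 86, 85, 86] [59, 60, 60, 59, 60, 58, 60, 59, 60, 59, 59, 59, 58, 59, 60, 60, 61, 60, 58]
242 [86, 84, 86, 84, 77, 53, 52, 84, 84, 85, 85, 87, 85, 85, 85, 85, 84, 86, 85] [58, 59, 59, 58, 60, 59, 58, 60, 58, 59, 57, 41, 41, 57, 59, 60, 58, 59, 59]
247 [84, 85, 86, 70,
[... 227 characters left out ...]
 60, 60, 60, 60, 60, 48, 43, 48, 50, 49, 36, 33, 35, 55, 60, 59, 58]
257 [61, 46, 31, 32, 33, 45, 45, 44, 38, 40, 51, 57, 59, 59, 58, 60, 60, 60, 59] [60, 58, 60, 58, 60, 59, 60, 43, 40, 44, 49, 44, 51, 38, 36, 36, 50, 59, 59]
262 [33, 31, 30, 36, 43, 45, 43, 41, 40, 40, 45, 59, 59, 60, 59, 60, 59, 58, 61] [58, 58, 59, 60, 59, 59, 59, 44, 40, 39, 38, 43, 46, 43, 33, 35, 34, 36, 56]
267 [33, 30, 42, 44, 44, 43, 43, 41, 38, 40, 43, 58, 59, 59, 59, 60, 60, 57, 60] [60, 60, 59, 61, 59, 59, 58, 40, 40, 39, 40, 44, 45, 45, 43, 37, 32, 30, 35]
272 [34, 42, 43, 45, 42, 41, 45, 42, 40, 41, 41, 58, 58, 59, 60, 59, 59, 60, 60] [60, 60, 61, 58, 59, 59, 55, 41, 42, 40, 41, 45, 40, 43, 44, 44, 38, 29, 32]
```

```bash
for i in 1 2 3; do python3 -m crank '0 0 .2 0;0 0 .2 0;0 0 .2 0' |sed -n '2p;4p'; done
```

```text
tool_pos: [0.5143, 0.0545, 0.1648]
contact_force: [0.6, 0.3, 0.2]
tool_pos: [0.5143, 0.0545, 0.1628]
contact_force: [0.6, 0.5, -0.5]
tool_pos: [0.5143, 0.0545, 0.1608]
contact_force: [-1.3, 0.1, -0.2]
```

```bash
python3 -m crank '0 0 .2 0;0 0 .2 0;0 0 .2 0' |sed -n '2p;4p'; python3 -m crank '0 0 .2 0;0 0 .2 0;0 0 .2 0' |sed -n '2p;4p'
```

```text
tool_pos: [0.5145, 0.0546, 0.1597]
contact_force: [-2.8, 0.1, 8.6]
tool_pos: [0.5148, 0.0553, 0.1595]
contact_force: [-11.2, -0.6, 25.2]
```

```bash
python3 -m crank '0 0 .2 0;0 0 .2 0;0 0 .2 0' |sed -n '2p;4p'; python3 -m crank '0 0 .2 0;0 0 .2 0;0 0 .2 0' |sed -n '2p;4p'
```

```text
tool_pos: [0.515, 0.0562, 0.1593]
contact_force: [-18.4, 2.7, 42.2]
tool_pos: [0.5153, 0.0571, 0.159]
contact_force: [-25.4, 3.5, 59.2]
```

Contact with the grip's top (187 mm) came at a reported TCP of z = 0.160. The real fingertips are therefore 27 mm above the reported TCP, where the brief says 11 mm below it. I'll use the measured offset: tip = TCP + 27 mm, grasp point ≈ TCP + 46 mm.

```bash
python3 -m crank '0 0 -1 0;0 0 -3 0;-2.5 0 -3 0;-5.3 0 -3 0;-5.3 0 -3 0;-5.3 0 0 0;-5.3 0 .9 0;-5.3 0 .9 0;-5.3 0 .9 0'; python3 -m crank '1 0 0 0;2 0 0 0;3 0 0 0;4 0 0 0;5 0 0 0;6 0 0 0;7 0 0 0;8 0 0 0;9 0 0 0;10 0 0 0;11 0 0 0;12 0 0 0;13 0 0 0;14 0 0 0;14.5 0 0 0;15 0 0 0;15.5 0 0 0;15.8 0 0 0;15.8 0 0 0'
```

```text
clock: 12.42
tool_pos: [0.5051, 0.0026, 0.1446]
tool_rot: [0.0, 0.769, 0.639, 0.0]
contact_force: [0.4, -0.3, -0.8]
gripper_width: 0.0099
gripper_force: 0.0
clock: 14.8
tool_pos: [0.5338, 0.1581, 0.144]
tool_rot: [0.0, 0.769, 0.639, 0.0]
contact_force: [0.5, 1.7, -0.2]
gripper_width: 0.0102
gripper_force: 0.0
```

```bash
python3 -m crank '.5 0 0 0;1 0 0 0;1 0 0 0' |sed -n '2p;4p'; python3 -m crank '.5 0 0 0;1 0 0 0;1 0 0 0' |sed -n '2p;4p'
```

```text
tool_pos: [0.5356, 0.1683, 0.1439]
contact_force: [-0.4, -0.3, 0.4]
tool_pos: [0.5373, 0.1781, 0.1438]
contact_force: [0.8, -1.2, -0.3]
```

```bash
python3 -m crank '.5 0 0 0;1 0 0 0;1 0 0 0' |sed -n '2p;4p'; python3 -m crank '.3 0 0 0;.6 0 0 0;.6 0 0 0' |sed -n '2p;4p'
```

```text
tool_pos: [0.5385, 0.1839, 0.1437]
contact_force: [-6.2, -12.1, 6.7]
tool_pos: [0.5385, 0.184, 0.1436]
contact_force: [-15.8, -29.4, 17.2]
```

```bash
python3 -m crank '-1 0 0 0;-3 0 -2 0;-5 0 -6 0;-9.5 0 -9 0;-11.5 0 -9 0;-11.5 0 -9 0;-11.5 0 -9 0;-11.5 0 -9 0' 5
python3 - <<'E'
from h import *
m=r.camera_model("wrist");im=r.grab_frame("wrist");cv2.imwrite("pics/w4.png",im[:,:,::-1])
K,R,t=map(np.array,(m["K"],m["R"],m["t"]))
X=R@np.array([.522,.1015,.156])+t;th=np.arctan2(np.hypot(*X[:2]),X[2]);p=K[:2,2]+K[0,0]*th*X[:2]/np.hypot(*X[:2]);print("pred",p)
x,y=p.astype(int);g=im.mean(2).astype(int);print(g[y-20:y+22:2,x-20:x+22:2])
E
```

```text
clock: 17.3
tool_pos: [0.5188, 0.0815, 0.233]
tool_rot: [-0.0, 0.769, 0.64, -0.001]
contact_force: [-0.1, -1.1, -0.5]
gripper_width: 0.0499
gripper_force: 0.0
pred [277.23142764 184.38979869]
[[ 40  40  41  41  40  42  39  43  82  86  87  87  86  79  48  68  67  68
   67  67  68]
 [ 40  41  41  42  41  42  49  62  82  86  88  88  87  82  64  68  67  68
   68  67  68]
 [ 41  39  41  46  48  50  68  77  84  86  88  89  87  85  73  69  68  68
   68  67  68]
 [ 40  56  64  67  69  67  69  78  84  87  88  88  86  85  75  68  67  67
   66  67  66]
 [ 63  67  69  69  69  69  70  77  85  87  88  88  87  86  75  68  68  68
   67  67  67]
 [ 69  69  69  68  68  68  71  80  86  87  90  91  87  87  76  68  68  67
   66  67  67]
 [ 69  69  68  69  69  68  71  82  94 119 134 133 109  91  79  67  67  67
   68  66  66]
 [ 70  69  67  69  68  68  71  96 148 170 175 174 163 126  82  68  67  69
   67  66  67]
 [ 70  68  68  67  69  69  74 137 173 175 174 173 173 163 104  69  68  65
   67  68  68]
 [ 69  68  68  69  68  68  80 159 173 173 173 173 175 173 125  70  66  66
   67  67  66]
 [ 69  70  68  69 
[... 261 characters left out ...]
9  69  69  69  69  71  86 123 141 136 100  56  43  42  40  41
   47  65  67]
 [ 69  68  69  69  67  68  69  72  71  71  68  51  43  41  40  42  40  40
   47  63  65]
 [ 69  69  68  69  67  68  69  69  64  56  51  48  44  39  40  42  41  41
   56  65  65]
 [ 69  69  68  68  67  68  67  63  53  51  51  52  51  44  37  40  40  48
   63  65  65]
 [ 70  69  68  68  68  67  66  48  49  53  51  52  52  49  33  40  50  65
   66  66  65]
 [ 70  68  68  69  69  68  66  42  51  52  52  52  52  49  35  50  62  66
   66  65  66]
 [ 69  68  69  69  69  68  66  47  51  52  52  52  53  47  43  67  65  66
   66  67  65]
 [ 68  68  68  69  68  68  68  63  54  52  54  55  52  53  61  65  66  66
   66  66  64]]
```

```bash
python3 - <<'E'
from h import *
g=cv2.imread("pics/w4.png").mean(2)
m=np.zeros_like(g,np.uint8);m[165:205,255:300]=g[165:205,255:300]>120
c=max(cv2.findContours(m,0,2)[0],key=len);(u,v),rad=cv2.minEnclosingCircle(c);print(u,v,rad)
X=onz("wrist",(u,v),.156);print(X,rel(X)[0])
E
```

```text
277.5186767578125 182.92056274414062 7.574950695037842
[0.5225577  0.10239881 0.156     ] [ 2.15867597 -0.01294941  7.70737376]
```

```bash
python3 -m crank '2.15 0 0 0;2.15 0 3 0;2.15 0 6 0;2.15 0 9 0;2.15 0 11 0;2.15 0 13 0;2.15 0 13.9 0;2.15 0 13.9 0;2.15 0 13.9 0'; python3 -m crank '0 0 0 0;0 0 0 0;0 0 0 0;0 0 0 0;0 0 0 0' 0
```

```text
clock: 18.48
tool_pos: [0.5235, 0.1016, 0.0956]
tool_rot: [0.0, 0.769, 0.639, 0.001]
contact_force: [-0.0, -0.0, 0.6]
gripper_width: 0.0502
gripper_force: 0.0
clock: 19.1
tool_pos: [0.523, 0.1012, 0.0949]
tool_rot: [-0.0, 0.769, 0.639, 0.0]
contact_force: [-0.0, -0.0, 0.2]
gripper_width: 0.0131
gripper_force: 30.0
```

```bash
python3 -m crank '0 0 -1 0;0 0 -3 0;0 0 -5 0;0 0 -8 0;0 0 -11 0;0 0 -14 0;0 0 -17 0;0 0 -20 0;0 0 -21 0;0 0 -21 0;0 0 -21 0'
python3 - <<'E'
from h import *
s=r.sense();print(rel([.4723,-.287,.3])[0],s["joints"].round(2))
E
```

```text
clock: 20.48
tool_pos: [0.5225, 0.101, 0.3036]
tool_rot: [-0.0, 0.769, 0.639, -0.001]
contact_force: [0.7, -0.1, -2.1]
gripper_width: 0.0133
gripper_force: 30.0
[-39.06517148   2.20535475   0.39122433] [-0.74  0.08  0.5   1.55 -0.04  1.53 -0.42]
```

```bash
python3 -m crank '-4 0.2 0 0;-8 0.4 0 0;-12 0.7 0 0;-16 0.9 0 0;-20 1.1 0 0;-24 1.3 0 0;-28 1.6 0 0;-32 1.8 0 0;-36 2 0 0;-40 2.2 0 0;-44 2.2 0 0;-47 2.2 0 0;-47 2.2 0 0;-47 2.2 0 0;-47 2.2 0 0;-47 2.2 0 0;-47 2.2 0 0'
cat >bore.py <<'E'
from h import *
def bore(n,im,guess,z=.134,hl=(12,80,80)):
    h=cv2.cvtColor(im,cv2.COLOR_RGB2HSV);m=cv2.inRange(h,hl,(34,255,255))
    u,v=map(int,guess);q=np.zeros_like(m);q[max(v-30,0):v+30,u-30:u+30]=m[max(v-30,0):v+30,u-30:u+30]
    c=max(cv2.findContours(q,0,2)[0],key=len);e=cv2.fitEllipse(c);return e
def proj(n,P):
    m=r.camera_model(n);K,R,t=map(np.array,(m["K"],m["R"],m["t"]));X=R@np.array(P)+t
    if n!="wrist":return (K[:2,:2]@(X[:2]/X[2])+K[:2,2])
    th=np.arctan2(np.hypot(*X[:2]),X[2]);return K[:2,2]+K[0,0]*th*X[:2]/np.hypot(*X[:2])
E
python3 - <<'E'
from bore import *
B=[.4723,-.287,.134]
p=proj("wrist",B);im=r.grab_frame("wrist");cv2.imwrite("pics/w5.png",im[:,:,::-1])
for n,i in(("wrist",im),("side",r.grab_frame("side")),("scene",r.grab_frame("scene"))):
    cv2.imwrite(f"pics/{n}5.png",i[:,:,::-1])
    try:
        e=bore(n,i,proj(n,B));X=onz(n,e[0],.134);print(n,proj(n,B),e,X.round(4),rel(X)[0].round(2))
    except Exception as x:print(n,x)
s=r.sense()
f=s["tool_pos"]+[0,0,.046-.134];print("foot est",f,[proj(n,f).round(0) for n in("side","scene","wrist")])
E
```

```text
clock: 22.6
tool_pos: [0.4584, -0.3644, 0.3049]
tool_rot: [-0.0, 0.769, 0.639, 0.0]
contact_force: [-0.4, 0.3, -1.7]
gripper_width: 0.0131
gripper_force: 30.0
wrist [277.30658217 113.95426889] ((277.1269226074219, 113.89234161376953), (26.17095947265625, 26.667543411254883), 100.27830505371094) [ 0.4721 -0.2869  0.134 ] [ 7.9  -0.07 17.09]
side [213.01249265 249.32221575] ((213.0652618408203, 249.41522216796875), (12.615179061889648, 12.94350814819336), 58.64133071899414) [ 0.4725 -0.2871  0.134 ] [ 7.89 -0.03 17.09]
scene max() iterable argument is empty
foot est [ 0.45825387 -0.36473926  0.21686917] [array([182., 266.]), array([259., 343.]), array([278., 204.])]
```

```bash
python3 - <<'E'
import cv2,numpy as np
f=lambda n,x,y,w,h:cv2.resize(cv2.imread(f"pics/{n}5.png")[y:y+h,x:x+w],(400,600),interpolation=2)
cv2.imwrite("pics/m2.png",np.hstack([f("wrist",247,175,60,90),f("side",145,230,60,90)]))
E
```

```text
(no output)
```

View pics/m2.png

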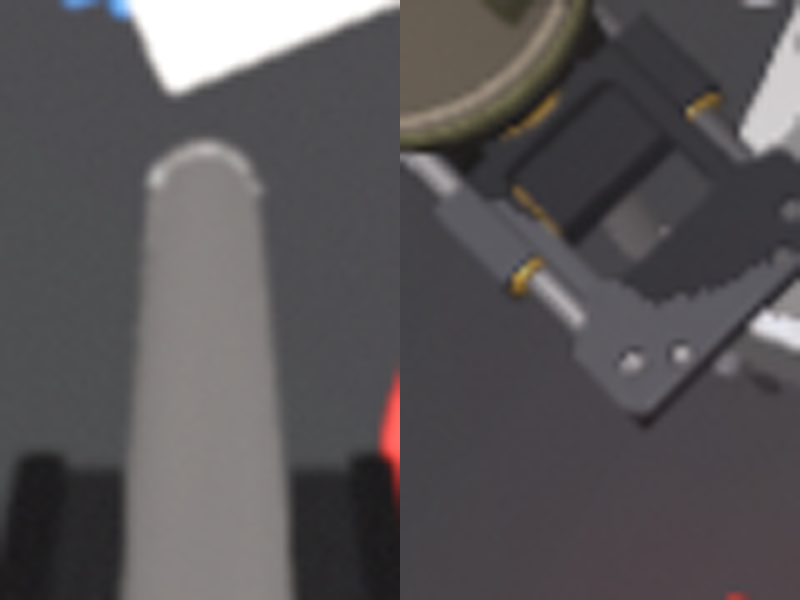

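The left half of the picture shows the shaft hanging straight between the pads. Its foot arc has its apex at wrist (277.8, 196) and the taper edge corners at (269.2, 203) and (286.3, 203.5). I'll compare that with the projection for its offset in the jaws.

```bash
python3 - <<'E'
from bore import *
s=r.sense();_,T=rel([0,0,0]);a=np.linspace(0,2*np.pi,73)
for d in(-.001,0,.001,.002,.003):
    o=[]
    for z,rad in((.0,.0045),(.006,.007)):
        c=s["tool_pos"]+[0,0,.046-.134+z]
        P=np.array([proj("wrist",c+T@[d+rad*np.cos(k),rad*np.sin(k),0]) for k in a]);o.append((P[:,1].min().round(1),P[:,0].min().round(1),P[:,0].max().round(1),P[P[:,0].argmin(),1].round(1)))
    print(d,o)
g=cv2.imread("pics/wrist5.png").mean(2).astype(int);print(g[188:215,278].tolist());print(g[205,262:295].tolist());print(g[215,262:295].tolist());print(g[240,256:300].tolist())
E
```

```text
-0.001 [(np.float64(200.3), np.float64(272.6), np.float64(282.7), np.float64(205.2)), (np.float64(199.3), np.float64(269.6), np.float64(285.7), np.float64(207.1))]
0 [(np.float64(199.2), np.float64(272.6), np.float64(282.7), np.float64(204.1)), (np.float64(198.2), np.float64(269.6), np.float64(285.7), np.float64(206.0))]
0.001 [(np.float64(198.1), np.float64(272.6), np.float64(282.7), np.float64(203.0)), (np.float64(197.1), np.float64(269.6), np.float64(285.7), np.float64(204.9))]
0.002 [(np.float64(197.0), np.float64(272.6), np.float64(282.7), np.float64(201.9)), (np.float64(196.0), np.float64(269.6), np.float64(285.7), np.float64(203.8))]
0.003 [(np.float64(195.9), np.float64(272.6), np.float64(282.8), np.float64(200.8)), (np.float64(194.9), np.float64(269.6), np.float64(285.7), np.float64(202.7))]
[83, 79, 79, 80, 79, 79, 79, 95, 145, 179, 152, 132, 131, 130, 131, 132, 131, 132, 132, 132, 131, 132, 132, 131, 131, 132, 132]
[79, 79, 78, 78, 80, 79, 90, 116, 128, 129, 129, 129, 131, 132, 132, 131, 132, 132, 130, 128, 128, 128, 125, 109, 89, 80, 79, 80, 78, 79, 79, 78, 78]
[79, 80, 79, 79, 81, 87, 105, 118, 124, 128, 130, 131, 131, 133, 132, 133, 132, 133, 131, 131, 130, 130, 129, 125, 110, 89, 80, 79, 79, 78, 79, 80, 79]
[80, 79, 80, 80, 79, 79, 79, 78, 79, 84, 98, 115, 124, 128, 130, 131, 134, 134, 133, 133, 133, 133, 133, 133, 133, 132, 132, 133, 132, 132, 131, 128, 120, 96, 80, 78, 79, 80, 79, 79, 80, 80, 79, 79]
```

```bash
python3 -m crank '4 0 0 0;7.75 -.05 0 0;7.75 -.05 0 0;7.75 -.05 0 0;7.75 -.05 3 0;7.75 -.05 6 0;7.75 -.05 7.5 0;7.75 -.05 8 0;7.75 -.05 8.5 0;7.75 -.05 9 0;7.75 -.05 9 0'
```

```text
clock: 24.12
tool_pos: [0.472, -0.2886, 0.2148]
tool_rot: [-0.0, 0.769, 0.639, 0.0]
contact_force: [0.2, 0.4, -1.5]
gripper_width: 0.013
gripper_force: 30.0
```

```bash
python3 -m crank '0 0 .3 0;0 0 .6 0;0 0 .9 0;0 0 1.2 0;0 0 1.2 0'; python3 -m crank '0 0 .4 0;0 0 .8 0;0 0 1.2 0;0 0 1.6 0;0 0 2 0;0 0 2 0;0 0 2 0'
```

```text
clock: 24.75
tool_pos: [0.4718, -0.2885, 0.2025]
tool_rot: [-0.0, 0.769, 0.639, -0.0]
contact_force: [0.5, 0.6, -1.3]
gripper_width: 0.0131
gripper_force: 30.0
clock: 25.62
tool_pos: [0.472, -0.2886, 0.1829]
tool_rot: [0.0, 0.769, 0.639, 0.0]
contact_force: [-0.5, 0.3, -1.5]
gripper_width: 0.0132
gripper_force: 30.0
```

```bash
python3 -m crank '0 0 .6 0;0 0 1.2 0;0 0 1.8 0;0 0 2.2 0;0 0 2.6 0;0 0 3 0;0 0 3 0'; python3 -m crank '0 0 .4 0;0 0 .8 0;0 0 1.2 0;0 0 1.2 0'
```

```text
clock: 26.5
tool_pos: [0.4718, -0.2885, 0.1525]
tool_rot: [-0.0, 0.769, 0.639, -0.0]
contact_force: [0.8, 0.6, -2.0]
gripper_width: 0.0132
gripper_force: 30.0
clock: 27.0
tool_pos: [0.4718, -0.2884, 0.1404]
tool_rot: [-0.0, 0.769, 0.639, -0.0]
contact_force: [0.4, -0.1, -1.4]
gripper_width: 0.0128
gripper_force: 30.0
```

```bash
python3 -m crank '0 0 .4 0;0 0 .8 0;0 0 1.2 0;0 0 1.6 0;0 0 2 0;0 0 2.3 0;0 0 2.3 0;0 0 2.3 0;0 0 2.3 0'
```

```text
clock: 28.12
tool_pos: [0.472, -0.2886, 0.1179]
tool_rot: [0.0, 0.769, 0.639, 0.0]
contact_force: [-0.4, 0.0, -2.2]
gripper_width: 0.0132
gripper_force: 30.0
```

```bash
python3 - <<'E'
from bore import *
s=r.grab_frame("side");o=cv2.imread("pics/side0.png")
g=np.array([.5142,.0545,.187]);y=np.array([.184,.983,0])
for d in(0,.14,.146,.155):
    u,v=proj("side",g+d*y).astype(int);print(d,s[v-1:v+2,u-1:u+2].mean().round(),o[v-1:v+2,u-1:u+2].mean().round())
q=r.sense();print(q["tool_pos"],q["gripper_force"],np.abs(q["dq"]).max())
print(r.finish_job())
E
```

```text
0 121.0 73.0
0.14 64.0 221.0
0.146 74.0 222.0
0.155 155.0 220.0
[ 0.47203558 -0.28862661  0.11794448] 29.99507552012801 0.001614861217797959
the job is handed in; nothing more can be done
None
```

The job is handed in at about 28 s with no result returned: the door is open against its stop, and the shaft hangs in the gripper through both bushings with its foot at about 29 mm by dead reckoning. The real fingertips sit about 38 mm higher than the brief says, which I found when my first door pushes passed over the grip and a probe pressed on its top reached about 60 N of wrist force.

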